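# Latch the hold-down bail on the soldering tile

### The arm

A 7-joint arm with a two-finger parallel gripper is mounted at the origin on the work surface. World frame = base frame: x ahead of the robot, y to its left, z up, the work surface at z = 0. Lengths are in m, angles in rad, forces in N, time in s.
With the tool pointing down it reaches from about 0.425 to 0.875 m from the base axis. Payload 4.7 kg.
Tool frame: the origin (TCP) lies at the very end of the fingers, on their centre line; the grasp point (between the pads) lies env.tcp_to_grasp behind it (env.tcp_to_grasp is the distance from the TCP to the grasp point, in m); z points along the fingers, y is the direction in which the jaws open and shut (so a half turn about z gives the same grasp; the last joint's range is limited). The gripper opens to 87 mm and grips with 3 to 60 N. Pads are 19 mm wide; open, the fingers measure 117 mm over their backs; the gripper's body (75 mm by 190 mm) begins 51 mm behind the grasp point.
Start: joints at [0.014, 0.321, -0.07, 1.45, 0.023, 1.371, -0.057], TCP at [0.65, -0, 0.223] pointing down, gripper open.
Joint ranges: [-2.86, 2.86], [-0.3, 2.09], [-1.38, 1.24], [0.06, 2.45], [-1.56, 4.7], [0.09, 2.05], [-2.69, 2.69]. Speed limits (rad/s): [2.57, 2.57, 3.14, 3.14, 3.14, 3.14, 3.14].

### API

Orientations are given as a rotation vector (axis times angle).
In Python, from station import env gives the robot as it stands. The module is installed in compiled form; this text tells all that it offers.
- The arm moves only by the tool arm_command, never from a script. Its argument "increments" is a list of rows, each a list of 7 numbers: the shift along the tool's x, y, z normalised to -1 to 1, where 1 is 0.02 m, then the turn, a rotation vector about the tool's x, y, z normalised to -1 to 1, where 1 is 6 degrees, then the opening in per cent of the stroke, from 0 (shut) to 100 (fully open). In form: [[x, y, z, rx, ry, rz, claw], ...]. A call has 1 to 8 rows; each row shifts and turns the commanded pose from where the row before left it, along the tool's axes as they then stand; what a row does not reach is not made up. A row lasts 1/12 s, in which the tool goes at most 41.7 mm and 7.16 degrees, less where a joint would pass 70% of its speed; a pose out of reach is approached as far as the arm can. A call with a number of a shift or a turn outside -1 to 1 is refused whole. A call with a gripper value outside its range is refused whole. The fingers move at their own pace and stop on an object; "newtons" is the grip in N (left out, the last holds). Time passes only in rows, so rows that do not move let the fingers close. It gives the time, the measured TCP pose, the force and the opening at its end, in the units of the state.
- env.sense(): the state, without advancing time (a new reading comes with each control period).
- env.grab_frame(name): name is "scene" or "side" or "wrist"; returns a dict with "pixels" (400x640x3 uint8, blue, green, red), "vfov" (degrees; the focal length in pixels is half the picture's height over the tangent of half this angle, whatever the lens; pixels are square), "cx", "cy" (the principal point, pixels), "k1" (the pictures are not rectified: a ray, as slopes to the right and down, at radius r is drawn at 1 + k1 r^2 times it, then the intrinsics apply), "world_to_cam" (4x4, takes a point from world to camera coordinates). Camera axes: x right, y up, looking along -z (the intrinsics and any distortion apply to the point x, -y, -z); pixel columns grow to the right and rows downward; lengths in m; the calibration is good to about 2 mm. A picture is of the moment at which its call begins. There is no depth.
- env.finish_job(): hands the job in, once; it reports no verdict.
The state is a dict: "time": time; "joints": joint angles; "joint_velocities": joint speeds; "joint_efforts": joint torques, N m; "position": TCP position; "tool_rot": TCP orientation; "force": force on the tool from outside, world axes, zero at the start; "torque": the same for the moment, N m; "grip_width": finger opening in m.
Only numpy, scipy, OpenCV 4.12 (cv2) and the standard library are available. Lean on these libraries where they do the work, as an engineer would, in place of code of your own. Each camera call takes 0.05 s, during which the arm holds its last target. There are 200 camera calls.

### The job

Close the hold-down clamp with the red grip: swing its spring bail all the way down against the spring and, holding it down, slide it sideways so that its arm goes under the fixed hook at its side, then let go so that the hook keeps it down. Leave the clamp with the blue grip open as it is.

Things in the scene. Friction and masses are not known exactly. Their poses are not given: they have to be found in the camera images.
- red_clamp: Fixed clamp with red grip, terracotta tile, two coils. Origin: bench level, midway between the bail arms' usual places; x away from the robot, from grip to hinge; z up; y along the hinge rod, which lies at x 90, z 70 mm. Bail: U of 8 mm wire, arms at y -60 and +60, 180 mm from rod to cross bar; sprung up, and slides 39 mm to -y. Base plate and tile lie at x above -35: the bar comes down over bare bench.
- red_grip (a point): Middle of the red round sleeve, 16 mm thick, 80 long, along clamp y, on the bail's cross bar; can be gripped from above, turns in the fingers. Open: clamp x 0, z 226, y within 5 of 0. It swings down about the hinge rod (radius 180 mm) to x -90, z 70 (arms level; stop at z 40). Push needed: 2 N at first, 5 N when down; sliding 1 to 3 N. Its axes turn with the bail.
- red_hook (a point): Where the bail's arm rests when latched: pocket under the dark steel hook at clamp x -10, y -93, z 70. Lip top z 80, underside z 74, from y -78 to the post at -105; its free edge (y -82 to -78) turns down to z 69. To pass below it press the grip down to z 60 or less (best 50), slide 26 to 39 mm to -y (best: grip at y -33), let go: the arm rises, grip at z 70.
- blue_grip (a point): Middle of the blue sleeve, same size, on the other clamp: a bystander of the same make, which may stand on either side.

How it is judged:
By the outcome, as a careful person would: the job done as asked, in the order asked, and still so for the second after the job is handed in, with the robot touching nothing.
It also fails if it takes over 34 s, if anything falls off the work surface, if the arm or the gripper's body presses on something with over 40 N, if the wrist force passes 120 N, or if a joint passes its speed limit or range.

## Working session

There is one attempt and no reset: what is moved stays moved. The work goes in short steps, Python scripts to look and compute and a tool call to move; the robot and the scene stay as the last step left them, time stands still between calls to the robot, and variables do not carry over. Pictures are saved under pics/ and viewed, about 8 in all and at most 12, crops included, and the job is handed in when it is done.

Besides the shell and the picture viewer there is one more tool, called after "Call:" in YAML: its name, and indented under it one key for each argument. arm_command: Moves the arm, as the interface text tells. Scaled input: -1 to 1 covers 0.02 m each way for a shift and 6 degrees each way for a turn. Its arguments: {"type":"object","properties":{"increments":{"type":"array","items":{"type":"array","items":{"type":"number"}}},"newtons":{"type":"number"}},"required":["increments"]}

```bash
mkdir -p pics; cat > h.py <<'E'
import numpy as np, cv2
from station import env
def cam(n,fn=None):
    f=env.grab_frame(n)
    if fn: cv2.imwrite('pics/'+fn,np.asarray(f['pixels']))
    return f
def ray(f,u,v):
    F=200/np.tan(np.radians(f['vfov'])/2); d=np.array([(u-f['cx'])/F,(v-f['cy'])/F]); s=d.copy()
    for _ in range(30): s=d/(1+f['k1']*(s@s))
    M=np.array(f['world_to_cam']); R,t=M[:3,:3],M[:3,3]
    w=R.T@np.array([s[0],-s[1],-1]); return -R.T@t,w/np.linalg.norm(w)
def proj(f,p):
    F=200/np.tan(np.radians(f['vfov'])/2); M=np.array(f['world_to_cam']); c=M[:3,:3]@np.array(p)+M[:3,3]
    s=np.array([c[0],-c[1]])/-c[2]; s=s*(1+f['k1']*(s@s)); return s*F+[f['cx'],f['cy']]
def tri(rs):
    A=sum(np.eye(3)-np.outer(d,d) for o,d in rs); b=sum((np.eye(3)-np.outer(d,d))@o for o,d in rs)
    p=np.linalg.solve(A,b); return p,[np.linalg.norm((np.eye(3)-np.outer(d,d))@(p-o)) for o,d in rs]
def onz(f,u,v,z):
    o,d=ray(f,u,v); return o+d*(z-o[2])/d[2]
E
python3 - <<'E'
from h import *
print(env.sense(), env.tcp_to_grasp)
a=cam('scene');b=cam('side')
for n,f in (('scene',a),('side',b)): cv2.imwrite(f'pics/{n}1.png',f['pixels']); print(n,np.round(ray(f,320,200),3))
E
```

```text
{'time': 0.0, 'joints': array([ 0.01410453,  0.32182302, -0.0701116 ,  1.45166152,  0.02258161,
        1.37084347, -0.05687539]), 'joint_velocities': array([-7.45390086e-05, -8.80229630e-04,  1.94438045e-03, -6.06859390e-05,
       -3.41972028e-04,  2.17017337e-04,  4.60075871e-04]), 'joint_efforts': array([-2.58547143e-04, -4.91284704e+01, -4.03903294e-01, -3.12526345e+01,
       -6.40594075e-02,  4.37659642e-02,  1.61017233e-04]), 'position': array([ 6.49433620e-01, -3.04539897e-05,  2.21468504e-01]), 'tool_rot': array([-2.22042443, -2.2205847 ,  0.00224344]), 'force': array([-0.241151  ,  0.69689904, -1.0485932 ]), 'torque': array([ 0.00478172, -0.02667797, -0.0344076 ]), 'grip_width': 0.08711933727308187} 0.0187
scene [[ 1.249  0.519  0.724]
 [-0.619 -0.548 -0.563]]
side [[ 0.3   -0.462  0.663]
 [ 0.433  0.574 -0.695]]
```

View pics/scene1.png

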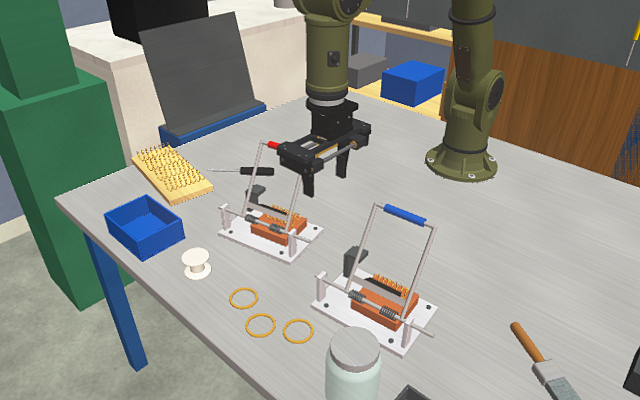

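View pics/side1.png

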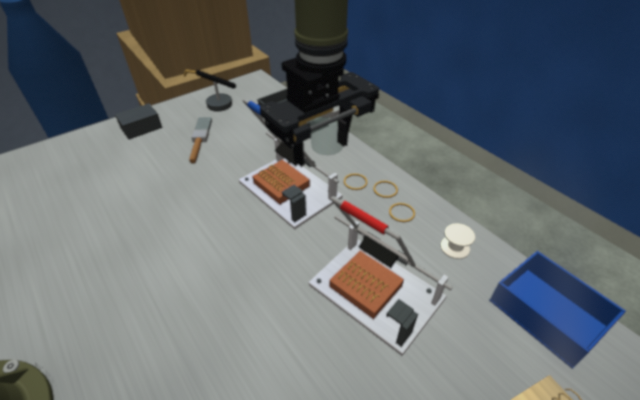

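The scene picture shows the red clamp at left (the visible red sleeve end is at 273,145, mostly behind the gripper) and the blue clamp at centre (grip 405,214). The side picture shows the whole red sleeve from (343,206) to (387,228), with the hook at (402,315). Next I'll segment the sleeve.

```bash
python3 - <<'E'
from h import *
f=cam('side');g=cam('scene')
def mask(im,col):
    h=cv2.cvtColor(im,cv2.COLOR_BGR2HSV)
    return cv2.inRange(h,(0,190,90),(4,255,255))|cv2.inRange(h,(174,190,90),(180,255,255)) if col=='r' else cv2.inRange(h,(105,150,90),(125,255,255))
for n,fr in (('side',f),('scene',g)):
    m=mask(fr['pixels'],'r'); k,l,s,c=cv2.connectedComponentsWithStats(m)
    for i in range(1,k):
        if s[i,4]>25:
            P=np.argwhere(l==i)[:,::-1].astype(float); r=cv2.minAreaRect(P.astype(np.float32)); print(n,s[i],c[i],r)
            if n=='side':
                q=P-P.mean(0); v=np.linalg.svd(q,full_matrices=False)[2][0]; t=q@v
                e=[P.mean(0)+v*t.min(),P.mean(0)+v*t.max()]; E=[onz(fr,*x,.226) for x in e]
                print(np.round(E,4),np.linalg.norm(E[0]-E[1]),np.round((E[0]+E[1])/2,4), 'yaw of line',np.degrees(np.arctan2(*(E[0]-E[1])[1::-1])))
                ctr=(E[0]+E[1])/2; d=(E[0]-E[1])/np.linalg.norm(E[0]-E[1]); d*=np.sign(d[1]); X=np.array([d[1],-d[0],0]); O=ctr*[1,1,0]
                for sname,fr2 in (('side',f),('scene',g)):
                    im=fr2['pixels'].copy()
                    for p in [(0,40,226),(0,-40,226),(0,60,226),(0,-60,226),(90,60,70),(90,-60,70),(-10,-78,80),(-10,-105,80),(-35,0,0)]:
                        w=O+X*p[0]/1e3+d*p[1]/1e3+[0,0,p[2]/1e3]; cv2.circle(im,tuple(int(round(a)) for a in proj(fr2,w)),2,(255,255,0),-1)
                    c0=proj(fr2,O+[0,0,.08]).astype(int); x0=max(0,c0[0]-130);y0=max(0,c0[1]-110)
                    globals()['o_'+sname]=cv2.resize(im[y0:y0+220,x0:x0+260],(520,440)[:2] if False else None,fx=1.5,fy=1.5)
    
a,b=o_side,o_scene; h=min(a.shape[0],b.shape[0]); cv2.imwrite('pics/ov.png',np.hstack([a[:h],b[:h]]))
E
```

```text
side [342 203  44  29 321] [363.11214953 216.52336449] ((362.9294738769531, 216.48550415039062), (47.73509216308594, 7.014508247375488), 30.068584442138672)
[[ 0.5938 -0.1301  0.226 ]
 [ 0.6099 -0.2049  0.226 ]] 0.0764966467145703 [ 0.6019 -0.1675  0.226 ] yaw of line 102.15548583204897
scene [268 141  11   8  53] [272.49056604 144.16981132] ((272.7358703613281, 144.42453002929688), (9.889959335327148, 5.631782531738281), 15.945395469665527)
```

View pics/ov.png

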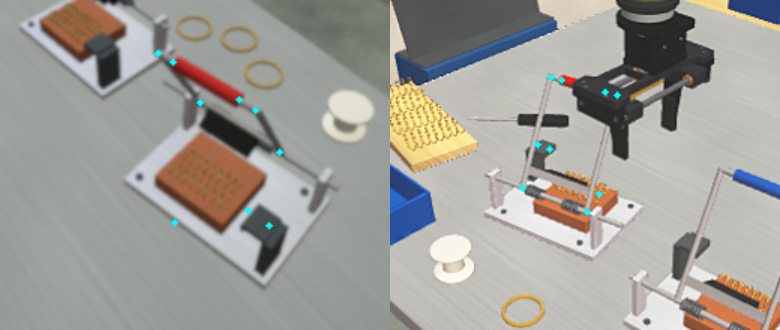

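The overlay fits both views: red clamp origin is about (0.602, -0.1675) with yaw about 12.2°. The drawn hook, bail and rod points all land on the clamp. Next I go up, over and align.

Call:
arm_command:
  increments:
    - [0, 0, -1, 0, 0, 0, 100]
    - [0, 0, -1, 0, 0, 0, 100]
    - [0, 0, -1, 0, 0, 0, 100]
    - [0, 0, -1, 0, 0, 0, 100]
    - [-1, -0.3, 0, 0, 0, 0, 100]
    - [-1, -0.3, 0, 0, 0, 0, 100]
    - [-1, -0.3, 0, 0, 0, 0, 100]
    - [-1, -0.3, 0, 0, 0, 0, 100]

```text
time: 0.87
position: [0.6256, -0.0808, 0.3024]
tool_rot: [-2.221, -2.222, 0.0]
force: [0.6, -0.6, 0.9]
grip_width: 0.0871
```

Call:
arm_command:
  increments:
    - [-1, -0.3, 0, 0, 0, 0, 100]
    - [-1, -0.3, 0, 0, 0, 0, 100]
    - [-1, -0.3, 0, 0, 0, 0, 100]
    - [-1, -0.3, 0, 0, 0, 0, 100]
    - [-0.4, 0, 0, 0, 0, -1, 100]
    - [0, 0, 0, 0, 0, -1, 100]
    - [0, 0, 0, 0, 0, -0.03, 100]
    - [0, 0, 0, 0, 0, 0, 100]

```text
time: 1.53
position: [0.602, -0.1678, 0.3024]
tool_rot: [-1.976, -2.442, -0.0]
force: [0.3, 0.6, -0.3]
grip_width: 0.0873
```

```bash
cat > m.py <<'E'
from h import *
import sys
from scipy.spatial.transform import Rotation as R
O=np.array([.6019,-.1675,0]);a=np.radians(12.16);X=np.array([np.cos(a),np.sin(a),0]);Y=np.array([-X[1],X[0],0])
def tocl(p): p=np.asarray(p)-O; return np.round(1e3*np.array([p@X,p@Y,p[2]]),1)
def state():
    s=env.sense();Rm=R.from_rotvec(s['tool_rot']).as_matrix(); g=s['position']-Rm[:,2]*env.tcp_to_grasp
    print('t',round(s['time'],2),'grasp pt clamp mm',tocl(g),'F',np.round(s['force'],1),'w',round(s['grip_width'],4)); print('tool in clamp\n',np.round(np.array([X,Y,[0,0,1]])@Rm,3)); return s
E
python3 - <<'E'
from m import *
state(); f=cam('wrist','w1.png')
h=cv2.cvtColor(f['pixels'],cv2.COLOR_BGR2HSV)
m=cv2.inRange(h,(0,190,70),(4,255,255))|cv2.inRange(h,(174,190,70),(180,255,255))
k,l,s,c=cv2.connectedComponentsWithStats(m)
i=1+np.argmax(s[1:,4]); P=np.argwhere(l==i)[:,::-1].astype(float); q=P-P.mean(0); v=np.linalg.svd(q,full_matrices=False)[2][0]; t=q@v
E=[onz(f,*(P.mean(0)+v*x),.226) for x in (t.min(),t.max())]; print(s[i],c[i],[tocl(e) for e in E],tocl((E[0]+E[1])/2))
E
```

```text
t 1.53 grasp pt clamp mm [ 0.000e+00 -3.000e-01  3.211e+02] F [ 0.3  0.6 -0.3] w 0.0873
tool in clamp
 [[ 0.002  1.    -0.   ]
 [ 1.    -0.002  0.   ]
 [ 0.    -0.    -1.   ]]
[ 306  162   19   91 1558] [314.53273427 205.77150193] [array([ -0.8,  39.4, 226. ]), array([ -2. , -40.1, 226. ])] [ -1.4  -0.4 226. ]
```

View pics/w1.png

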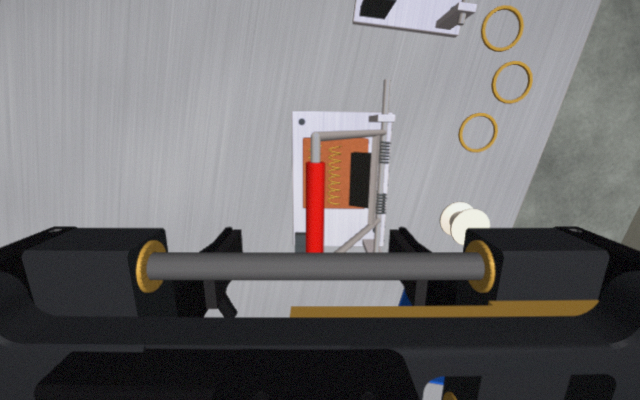

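The wrist view shows the red sleeve at about (315,208), centred between the fingers and aligned. It measures -1.4 mm in x and -0.4 mm in y of the clamp model. Next I descend 95 mm and grip.

Call:
arm_command:
  increments:
    - [0, -0.05, 1, 0, 0, 0, 100]
    - [0, 0, 1, 0, 0, 0, 100]
    - [0, 0, 1, 0, 0, 0, 100]
    - [0, 0, 1, 0, 0, 0, 100]
    - [0, 0, 0.75, 0, 0, 0, 100]
    - [0, 0, 0, 0, 0, 0, 100]
    - [0, 0, 0, 0, 0, 0, 0]
    - [0, 0, 0, 0, 0, 0, 0]
  newtons: 20

```text
time: 2.25
position: [0.6018, -0.168, 0.2088]
tool_rot: [1.973, 2.443, 0.001]
force: [-0.2, -0.3, 0.3]
grip_width: 0.0799
```

Call:
arm_command:
  increments:
    - [0, 0, 0, 0, 0, 0, 0]
    - [0, 0, 0, 0, 0, 0, 0]
    - [0, 0, 0, 0, 0, 0, 0]
    - [0, 0, 0, 0, 0, 0, 0]
    - [0, 0, 0, 0, 0, 0, 0]
    - [0, 0, 0, 0, 0, 0, 0]

```text
time: 2.75
position: [0.6011, -0.1683, 0.2077]
tool_rot: [1.973, 2.444, 0.0]
force: [-0.5, -0.2, -0.2]
grip_width: 0.0415
```

```bash
python3 - <<'E'
from m import *
state()
r=180; 
# arc from angle of (−90,156) to z=50 in 14 steps, (tool y=clamp x, tool z=-z) units of 20mm
a0=np.arctan2(156,90); a1=np.arcsin(-20/180)
t=np.linspace(a0,a1,17); x=90-r*np.cos(t); z=70+r*np.sin(t)
print(np.round(np.c_[np.diff(x)/20,-np.diff(z)/20],2).tolist(), x[-1],z[-1])
E
```

```text
t 2.75 grasp pt clamp mm [ -1.   -0.6 226.4] F [-0.5 -0.2 -0.2] w 0.0415
tool in clamp
 [[-0.  1.  0.]
 [ 1.  0. -0.]
 [-0.  0. -1.]]
[[-0.55, 0.35], [-0.53, 0.38], [-0.5, 0.42], [-0.46, 0.46], [-0.43, 0.49], [-0.39, 0.52], [-0.36, 0.55], [-0.31, 0.57], [-0.27, 0.59], [-0.23, 0.61], [-0.18, 0.63], [-0.14, 0.64], [-0.09, 0.65], [-0.05, 0.65], [0.0, 0.65], [0.05, 0.65]] -88.88543819998316 50.0
```

Call:
arm_command:
  increments:
    - [0, 0, 0, 0, 0, 0, 0]
    - [0, 0, 0, 0, 0, 0, 0]
    - [0, 0, 0, 0, 0, 0, 0]
    - [0, 0, 0, 0, 0, 0, 0]
    - [0, 0, 0, 0, 0, 0, 0]
    - [0, 0, 0, 0, 0, 0, 0]
    - [0, 0, 0, 0, 0, 0, 0]
    - [0, 0, 0, 0, 0, 0, 0]

```text
time: 3.42
position: [0.6014, -0.1682, 0.2076]
tool_rot: [1.973, 2.444, 0.001]
force: [2.1, 0.7, -0.5]
grip_width: 0.0152
```

Call:
arm_command:
  increments:
    - [0, -0.55, 0.35, 0, 0, 0, 0]
    - [0, -0.53, 0.38, 0, 0, 0, 0]
    - [0, -0.5, 0.42, 0, 0, 0, 0]
    - [0, -0.46, 0.46, 0, 0, 0, 0]

```text
time: 3.75
position: [0.5624, -0.1762, 0.1765]
tool_rot: [1.971, 2.443, 0.005]
force: [2.8, 1.8, 2.0]
grip_width: 0.0153
```

```bash
python3 - <<'E'
from m import *
state()
E
```

```text
t 3.75 grasp pt clamp mm [-4.050e+01 -1.000e-01  1.952e+02] F [2.8 1.8 2. ] w 0.0153
tool in clamp
 [[-0.001  1.     0.004]
 [ 1.     0.001 -0.   ]
 [-0.     0.004 -1.   ]]
```

Gripped (15.2 mm) and swinging, with about 3 N of spring force. I'll continue along the arc.

Call:
arm_command:
  increments:
    - [0, -0.43, 0.49, 0, 0, 0, 0]
    - [0, -0.39, 0.52, 0, 0, 0, 0]
    - [0, -0.36, 0.55, 0, 0, 0, 0]
    - [0, -0.31, 0.57, 0, 0, 0, 0]
    - [0, -0.27, 0.59, 0, 0, 0, 0]
    - [0, -0.23, 0.61, 0, 0, 0, 0]

```text
time: 4.25
position: [0.5234, -0.185, 0.1094]
tool_rot: [1.971, 2.443, 0.003]
force: [3.1, 2.6, 3.0]
grip_width: 0.0153
```

Call:
arm_command:
  increments:
    - [0, -0.18, 0.63, 0, 0, 0, 0]
    - [0, -0.14, 0.64, 0, 0, 0, 0]
    - [0, -0.09, 0.65, 0, 0, 0, 0]
    - [0, -0.05, 0.65, 0, 0, 0, 0]
    - [0, 0, 0.65, 0, 0, 0, 0]
    - [0, 0.05, 0.65, 0, 0, 0, 0]
    - [0, 0, 0, 0, 0, 0, 0]
    - [0, 0, 0, 0, 0, 0, 0]

```text
time: 4.92
position: [0.5136, -0.187, 0.0313]
tool_rot: [-1.972, -2.443, 0.001]
force: [-1.8, 0.9, 3.5]
grip_width: 0.0147
```

```bash
python3 - <<'E'
from m import *
state(); f=cam('side'); cv2.imwrite('pics/s2.png',cv2.resize(f['pixels'][170:390,230:510],None,fx=2.5,fy=2.5))
E
```

```text
t 4.92 grasp pt clamp mm [-90.4  -0.4  50. ] F [-1.8  0.9  3.5] w 0.0147
tool in clamp
 [[-0.     1.    -0.002]
 [ 1.     0.     0.001]
 [ 0.001 -0.002 -1.   ]]
```

View pics/s2.png

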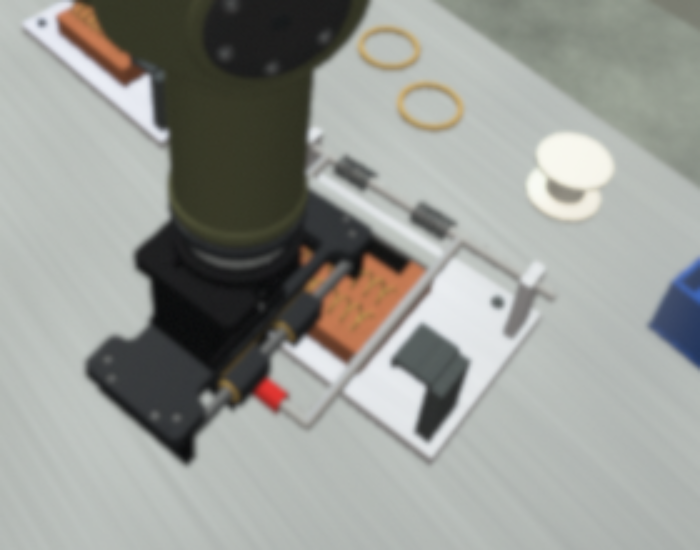

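The picture shows the bail fully down: the arm runs from (460,245) to (310,425), beside the hook at (430,350) and below its lip. Next I slide 33 mm to -y.

Call:
arm_command:
  increments:
    - [-0.27, 0, 0, 0, 0, 0, 0]
    - [-0.27, 0, 0, 0, 0, 0, 0]
    - [-0.27, 0, 0, 0, 0, 0, 0]
    - [-0.27, 0, 0, 0, 0, 0, 0]
    - [-0.27, 0, 0, 0, 0, 0, 0]
    - [-0.27, 0, 0, 0, 0, 0, 0]
    - [0, 0, 0, 0, 0, 0, 0]
    - [0, 0, 0, 0, 0, 0, 0]

```text
time: 5.63
position: [0.5204, -0.2201, 0.0312]
tool_rot: [1.975, 2.443, -0.002]
force: [-5.9, -2.3, 4.6]
grip_width: 0.0147
```

```bash
python3 - <<'E'
from m import *
state(); f=cam('side'); cv2.imwrite('pics/s3.png',cv2.resize(f['pixels'][240:390,310:510],None,fx=3,fy=3))
E
```

```text
t 5.63 grasp pt clamp mm [-90.7 -34.2  49.9] F [-5.9 -2.3  4.6] w 0.0147
tool in clamp
 [[ 0.001  1.    -0.001]
 [ 1.    -0.001 -0.001]
 [-0.001 -0.001 -1.   ]]
```

View pics/s3.png

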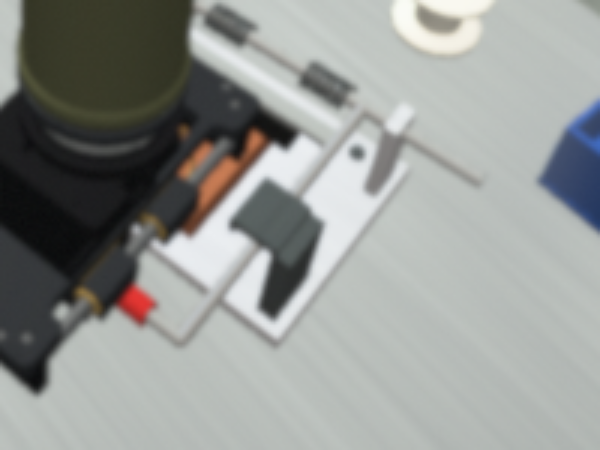

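The arm now passes under the hook plate at (270,215). I ease it up to the latched height, then open.

Call:
arm_command:
  increments:
    - [0, 0, -0.25, 0, 0, 0, 0]
    - [0, 0, -0.25, 0, 0, 0, 0]
    - [0, 0, -0.25, 0, 0, 0, 0]
    - [0, 0, -0.2, 0, 0, 0, 0]
    - [0, 0, 0, 0, 0, 0, 0]
    - [0, 0, 0, 0, 0, 0, 60]
    - [0, 0, 0, 0, 0, 0, 60]
    - [0, 0, 0, 0, 0, 0, 60]

```text
time: 6.35
position: [0.5229, -0.2178, 0.0514]
tool_rot: [1.97, 2.444, 0.003]
force: [0.4, -0.3, 1.5]
grip_width: 0.0272
```

Call:
arm_command:
  increments:
    - [0, 0, 0, 0, 0, 0, 60]
    - [0, 0, 0, 0, 0, 0, 60]
    - [0, 0, 0, 0, 0, 0, 60]
    - [0, 0, 0, 0, 0, 0, 60]
    - [0, 0, 0, 0, 0, 0, 60]
    - [0, 0, 0, 0, 0, 0, 60]

```text
time: 6.85
position: [0.5212, -0.2187, 0.0505]
tool_rot: [1.973, 2.444, 0.0]
force: [-0.7, -0.8, -0.2]
grip_width: 0.0517
```

```bash
python3 - <<'E'
from m import *
state()
E
```

```text
t 6.85 grasp pt clamp mm [-89.7 -33.   69.2] F [-0.7 -0.8 -0.2] w 0.0517
tool in clamp
 [[-0.  1.  0.]
 [ 1.  0. -0.]
 [-0.  0. -1.]]
```

Released, with no contact force. I rise straight up and look.

Call:
arm_command:
  increments:
    - [0, 0, -0.5, 0, 0, 0, 60]
    - [0, 0, -1, 0, 0, 0, 60]
    - [0, 0, -1, 0, 0, 0, 60]
    - [0, 0, -1, 0, 0, 0, 60]
    - [0, 0, -1, 0, 0, 0, 60]
    - [0, 0, -1, 0, 0, 0, 60]
    - [0, 0, -1, 0, 0, 0, 60]
    - [0, 0, -1, 0, 0, 0, 60]

```text
time: 7.52
position: [0.521, -0.2186, 0.2023]
tool_rot: [1.973, 2.444, 0.0]
force: [-0.6, 0.2, -0.4]
grip_width: 0.0527
```

Call:
arm_command:
  increments:
    - [0, 0, 0, 0, 0, 0, 60]
    - [0, 0, 0, 0, 0, 0, 60]
    - [0, 0, 0, 0, 0, 0, 60]
    - [0, 0, 0, 0, 0, 0, 60]
    - [0, 0, 0, 0, 0, 0, 60]
    - [0, 0, 0, 0, 0, 0, 60]
    - [0, 0, 0, 0, 0, 0, 60]
    - [0, 0, 0, 0, 0, 0, 60]

```text
time: 8.18
position: [0.5209, -0.2186, 0.2]
tool_rot: [-1.973, -2.444, 0.0]
force: [-0.1, 0.2, -0.4]
grip_width: 0.052
```

```bash
python3 - <<'E'
from m import *
state(); f=cam('side');g=cam('scene')
cv2.imwrite('pics/fin.png',np.hstack([cv2.resize(f['pixels'][160:400,240:510],(450,400)),cv2.resize(g['pixels'][100:360,200:440],(350,400))]))
for n,fr in (('side',f),('scene',g)):
    h=cv2.cvtColor(fr['pixels'],cv2.COLOR_BGR2HSV); m=cv2.inRange(h,(0,190,70),(4,255,255))|cv2.inRange(h,(174,190,70),(180,255,255))
    k,l,s,c=cv2.connectedComponentsWithStats(m)
    if k>1:
        i=1+np.argmax(s[1:,4]); print(n,s[i],c[i],tocl(onz(fr,*c[i],.07)))
E
```

```text
t 8.18 grasp pt clamp mm [-89.9 -32.9 218.7] F [-0.1  0.2 -0.4] w 0.052
tool in clamp
 [[-0.     1.    -0.001]
 [ 1.     0.     0.   ]
 [ 0.    -0.001 -1.   ]]
side [320 309  40  33 280] [339.58928571 324.42142857] [-90.8 -35.2  70. ]
scene [281 178  26  12 125] [293.392 183.136] [-92.6 -35.7  70. ]
```

View pics/fin.png

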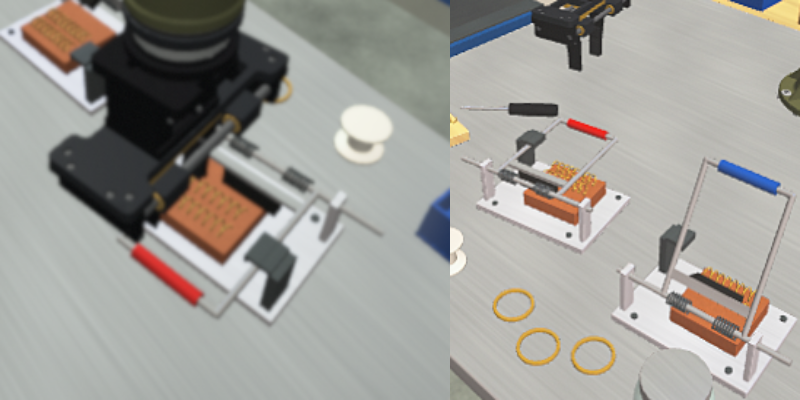

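The red bail lies level with its arm under the hook, and the gripper is clear. The two views put the grip within 2.6 mm in x and 2.7 mm in y of (-90, -33, 70). The blue bail is still up. I'm handing it in.

```bash
python3 -c "
from station import env
print(env.finish_job())"
```

```text
the job is handed in; nothing more can be done
None
```

The red clamp is closed and held by its hook, and I handed the job in at about 8.3 s of the 34 s allowed. I gripped the red sleeve and swung the bail down to grip z 50 mm. I then slid it about 33 mm to -y under the hook, eased it up, let go and raised the gripper about 150 mm straight up.

- **Latch:** after release, both the side and scene pictures show the bail level with its arm under the hook. Assuming z 70, they put the grip at clamp x -91 to -93 and y -35 to -36 mm, against the best value of -90, -33. That is within the 26–39 mm slide allowed.
- **Forces:** the force readings at the end of each move never exceeded about 8 N, and were near zero once the gripper was clear.
- **Blue clamp:** it is still open and was not touched.

None of my checks failed or disagreed by more than about 3 mm.

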